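Turn a substrate panel over on its V rest and probe its two test pads

TASK

The framed substrate panel leans on one slope of the V-shaped rest with its chip face showing. Turn it over like a page so that it leans fully seated and roughly centred on the opposite slope with its pad face showing, setting it down gently instead of letting it fall over; then pick up the test probe and rest its tip lightly for a moment on the round pad, then on the square pad, and lay the probe back in its stand. Leave the panel seated and do not disturb the chip box, the mouse or the dish.

Things in the scene. Friction and masses are not known exactly. Their poses are not given: they have to be found in the camera images.
- rest: Fixed V-shaped aluminium rest, like an open book: base plate 140 x 130 x 12 mm; two wings 120 mm long (x), 80 mm up the slope, 6 mm thick, rising 35 degrees either side of vertical, one to +y, one to -y. Origin: centre of the base's underside; x along the trough, z up. The wings' inner faces meet in the line y = 0, z = 24 mm. The panel starts on the +y wing.
- rest_trough (a point): Middle of the line where the inner faces of the two wings meet, 24 mm above the table; axes as the rest.
- panel: Loose panel 140 x 130 x 10 mm, 0.25 kg: 5 mm white ceramic in a 12 mm wide aluminium frame. Origin: its centre; x along the 140 mm edge (and trough), y up the 130 mm edge from the trough, z out of the face with 20 black chips; the -z face has two brass pads. It stands about 53 mm above the wing's edge, along the slope. Seated on the -y wing its centre is at y = -35, z = 83 mm in the rest's frame.
- pad_round (a point): Centre of the round brass pad, 18 mm across, on the panel's -z face at x = -38 mm, y = 0, sunk 2 mm below the frame. Axes as the panel.
- pad_square (a point): Centre of the square brass pad, 18 x 18 mm, on the panel's -z face at x = +38 mm, y = 0, sunk 2 mm below the frame. Axes as the panel.
- probe: Loose test probe 135 mm long, 80 g: square black handle 90 x 22 x 22 mm, then a steel neck 14 mm thick and 12 mm long, then a 6 mm steel pin with a round tip. Origin: centre of the handle, on its axis; x along the probe towards the tip. It lies level in its stand.
- probe_tip (a point): The end of the probe's pin, 90 mm from the handle's centre along the probe's x; axes as the probe.
- stand: Fixed probe stand: base 110 x 70 x 12 mm, two grey saddles 12 mm thick, 35 mm either side of the middle along x, open above. The handle lies along x on them, its axis 49 mm above the table, between cheeks 32 mm apart and 9 mm high; between the saddles it is free. Origin: centre of the underside. It swaps places with the chip box: either side of the rest.
- chipbox: Bystander: closed component box, clear with a white lid, 92 x 72 x 32 mm. Origin: centre of the underside.
- mouse: Bystander: black computer mouse 105 x 60 x 32 mm. Origin: centre of the underside.
- dish: Bystander: round dish with a glass lid, 104 mm across, 20 mm high. Origin: centre of the underside.
Things that resemble listed ones, but are neither listed nor needed, are in the scene too. Leave any pink look-alike of the panel alone. Of the things shaped like the probe, the black one is meant.

How it is judged (in metres and radians):
On the way, in this order (a step that is already met when the one before it is completed fails the run):
1. the panel lies turned over on the opposite wing, seated and let go (x of panel in the frame of rest between -0.03 and 0.03 m and y of panel in the frame of rest between -0.0433 and -0.0273 m and z of panel in the frame of rest between 0.0754 and 0.0914 m and angle between panel's own z axis and vertical between 2.06 and 2.3 rad and angle between the x axis of panel and the x axis of rest, either way round below 0.12 rad and linear speed of panel below 0.02 m/s and contact force between the fingers and panel below 0.05 N), for 0.2 s.
2. the probe tip rests on the round pad (distance between probe_tip and pad_round below 0.01 m and contact force between probe and panel above 0.2 N), for 0.1 s.
3. the probe tip rests on the square pad (distance between probe_tip and pad_square below 0.01 m and contact force between probe and panel above 0.2 N), for 0.1 s.
At the end, for the whole second after the job is handed in: The panel rests on the opposite wing, pad face showing: slope and long edge within 7 degrees, centre within 8 mm of its seated place across and in height, 30 mm along the trough. The probe lies level and still in its stand's saddles, centre within 25 mm of the stand's (x of panel in the frame of rest between -0.03 and 0.03 m and y of panel in the frame of rest between -0.0433 and -0.0273 m and z of panel in the frame of rest between 0.0754 and 0.0914 m and angle between panel's own z axis and vertical between 2.06 and 2.3 rad and angle between the x axis of panel and the x axis of rest, either way round below 0.12 rad and linear speed of each of panel, probe below 0.02 m/s and horizontal distance between probe and stand below 0.025 m and y of probe in the frame of stand between -0.009 and 0.009 m and height (world z) of probe between 0.044 and 0.054 m and height (world z) of probe_tip between 0.04 and 0.058 m and angle between the x axis of probe and the x axis of stand, either way round below 0.2 rad); the robot touches nothing.
It fails at once if the panel is let fall over (turns faster than 4 rad/s) (angular speed of panel above 4 rad/s).
It fails at once if the probe is pressed on the panel with over 40 N (contact force between probe and panel above 40 N).
It fails at once if the chip box is disturbed (moved over 25 mm) (distance of chipbox from where it was at the start of the episode above 0.025 m).
It fails at once if the mouse is disturbed (moved over 25 mm) (distance of mouse from where it was at the start of the episode above 0.025 m).
It fails at once if the dish is disturbed (moved over 25 mm) (distance of dish from where it was at the start of the episode above 0.025 m).
It also fails if it takes over 67 s, if anything falls off the work surface, if the arm or the gripper's body presses on something with over 40 N, if the wrist force passes 120 N, or if a joint passes its speed limit or range.

ROBOT

A 6-joint arm with a two-finger parallel gripper is mounted at the origin on the work surface. World frame = base frame: x ahead of the robot, y to its left, z up, the work surface at z = 0. Lengths are in mm, angles in rad, forces in N, time in s.
With the tool pointing down it reaches from about 350 to 975 mm from the base axis. Payload 7.1 kg.
Tool frame: the origin (TCP) lies on the front face of the gripper's body, between the roots of the fingers; the fingertips stand 80 mm ahead of it and the grasp point (between the pads) lies 61 mm ahead of it (env.tips_ahead is the distance from the TCP to the fingertips, in mm); z points along the fingers, y is the line along which they close (so a half turn about z gives the same grasp; the last joint's range is limited). The gripper opens to 88 mm and grips with 3 to 60 N. Pads are 20 mm wide; open, the fingers measure 115 mm over their backs; the gripper's body (75 mm by 178 mm) begins 61 mm behind the grasp point.
Start: joints at [-1.185, 0.423, 1.63, -0, 1.089, -0.019], TCP at [246.162, -574.465, 302.675] pointing down, gripper open.
Joint ranges: [-3, 3], [-0.9, 2.11], [0.09, 2.58], [-1.31, 4.45], [0.11, 2.69], [-2.54, 2.54]. Speed limits (rad/s): [2.39, 2.39, 3.01, 3.14, 3.14, 3.14].

INTERFACE

Orientations are given as a unit quaternion [x, y, z, w].
In Python, from station import env, set_gripper, viewer, workorder gives the robot as it stands. Calls block until the motion is done:
- env.reach(position, orientation): joint-space move of the TCP to a pose.
- env.move_l(position, rot=None, rate=150, f_stop=None): straight line of the TCP; rot=None keeps the orientation; rate is the mean speed in mm/s. With f_stop (N) it stops when the force on the tool has changed by that much, and returns True; else False.
- env.move_joints(angles): joint-space move.
- set_gripper(opening): finger opening in mm; the grip force is fixed at half the most; returns when the fingers have stopped.
- env.hold(seconds).
- env.ik(position, orientation): joint angles nearest the present ones, or None.
- env.read_state(): the state.
- viewer.camera(name): name is "scene" or "top"; returns the picture (400x640x3 uint8, blue, green, red); there is no depth.
- viewer.camera_params(name): a dict with "fx", "fy", "cx", "cy" (pixels), "pose" (4x4, takes a point from camera to world coordinates). Camera axes: x right, y up, looking along -z (the intrinsics and any distortion apply to the point x, -y, -z); pixel columns grow to the right and rows downward; lengths in mm; the calibration is good to about 2 mm. A picture is of the moment at which its call begins. camera_params takes no time and is no camera call.
A pose or a line that the arm cannot do raises env.IKError and nothing moves.
- workorder.sign_off(): hands the job in; it is judged then, once.
The state is a dict: "time_s": time; "qpos": joint angles; "dq": joint speeds; "tau": joint torques, N m; "tool_pos": TCP position; "orientation": TCP orientation; "force": force on the tool from outside, world axes, zero at the start; "wrist_torque": the same for the moment, N m; "width": finger opening in mm; "grip_force": force on a finger pad.
Only numpy, scipy, OpenCV 4.12 (cv2) and the standard library are available. Lean on these libraries where they do the work, as an engineer would, in place of code of your own. Each camera call takes 0.05 s, during which the arm holds its last target. There are 200 camera calls.

## Working session

There is one attempt and no reset: what is moved stays moved. The work goes in short steps, each a Python script; the robot and the scene stay as the last script left them, time stands still between calls to the robot, and variables do not carry over. Pictures are saved under pics/ and viewed, at most 10 in all, crops included, and the job is handed in when it is done.

```bash
ls; mkdir -p pics
python3 - <<'E'
from station import env, viewer
import cv2, numpy as np
for n in ("scene","top"):
    im=viewer.camera(n); cv2.imwrite(f"pics/{n}0.png",im)
    p=viewer.camera_params(n); print(n,{k:(np.round(v,4).tolist() if k=="pose" else v) for k,v in p.items()})
E
```

```text
pics
scene {'fx': 463.41316382071375, 'fy': 463.41316382071375, 'cx': 325.8984183792849, 'cy': 192.2858794275153, 'pose': [[-0.3756, -0.7243, 0.5782, 1381.9266], [0.9267, -0.287, 0.2425, 337.83], [-0.0097, 0.6269, 0.779, 1229.819], [0.0, 0.0, 0.0, 1.0]]}
top {'fx': 409.69325853258346, 'fy': 409.69325853258346, 'cx': 325.6440626609311, 'cy': 199.989023248094, 'pose': [[-0.0018, 0.9969, -0.0782, 452.1339], [-0.9997, -0.0036, -0.0228, -38.457], [-0.023, 0.0782, 0.9967, 1214.6054], [0.0, 0.0, 0.0, 1.0]]}
```

View pics/scene0.png

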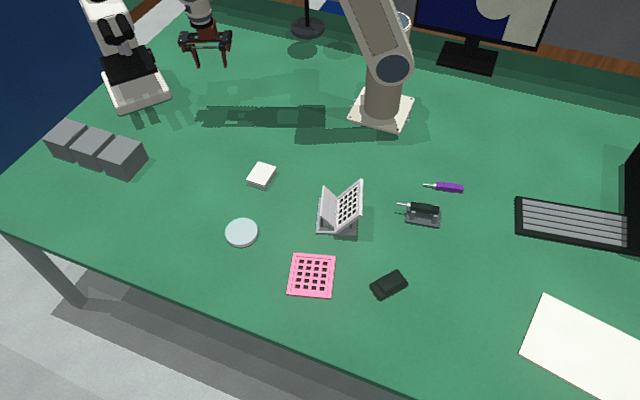

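View pics/top0.png

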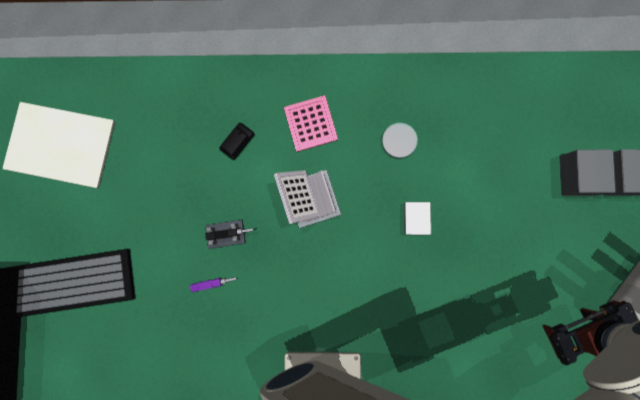

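The panel is on the left (+y) wing at about (298,196) top, and the empty -y wing is at (322,197). The stand and black probe are at (227,233), with the tip to the right at (255,230). The chip box is at (418,218), the mouse at (237,141) and the dish at (400,140). I'll enlarge both views around the rest and stand.

Run:
```python
import cv2, numpy as np
t=cv2.imread("pics/top0.png"); s=cv2.imread("pics/scene0.png")
a=cv2.resize(t[155:265,195:355],None,fx=5,fy=5,interpolation=cv2.INTER_CUBIC)
b=cv2.resize(s[170:250,300:450],None,fx=5,fy=5,interpolation=cv2.INTER_CUBIC)
cv2.imwrite("pics/top_c.png",a); cv2.imwrite("pics/scene_c.png",b)
```

```text
(no output)
```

View pics/top_c.png

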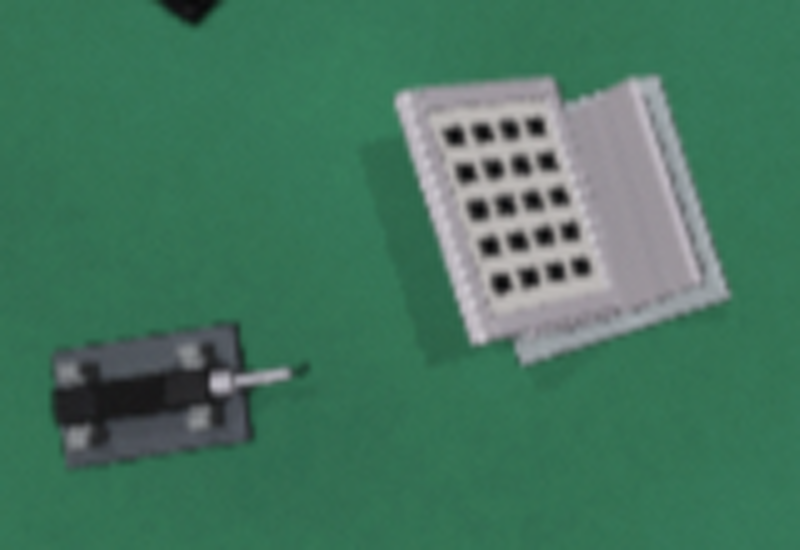

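View pics/scene_c.png

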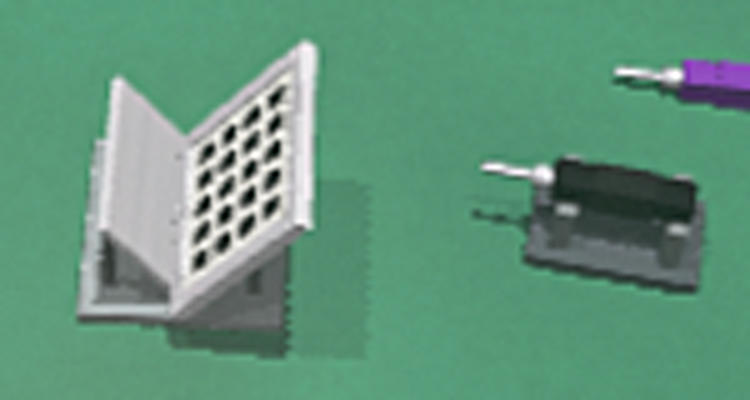

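The crops show 20 chips on the panel, which can be triangulated between the two views. The visible base corners of the rest in the top crop are at (520,360), (728,295) and (655,78). The stand base corners are at (55,352), (238,322), (252,440) and (68,468). The probe axis runs from (52,405) to the pin end at (292,375); the dark blob beyond it is shadow.

```bash
cat > vis.py <<'E'
import cv2, numpy as np
from station import viewer
P={n:viewer.camera_params(n) for n in("scene","top")}
def ray(n,uv):
    p=P[n];T=np.array(p["pose"]);d=np.array([(uv[0]-p["cx"])/p["fx"],-(uv[1]-p["cy"])/p["fy"],-1])
    return T[:3,3],T[:3,:3]@d
def onz(n,uv,z):
    o,d=ray(n,uv);return o+d*(z-o[2])/d[2]
def tri(a,b):
    o1,d1=ray("top",a);o2,d2=ray("scene",b)
    s=np.linalg.lstsq(np.c_[d1,-d2],o2-o1,rcond=None)[0]
    p,q=o1+s[0]*d1,o2+s[1]*d2
    return (p+q)/2,np.linalg.norm(p-q)
tc=lambda x,y:(195+(x+.5)/5-.5,155+(y+.5)/5-.5)
sc=lambda x,y:(300+(x+.5)/5-.5,170+(y+.5)/5-.5)
E
python3 - <<'E'
from vis import *
def chips(n,box,c00,c30,c04):
    im=cv2.imread(f"pics/{n}0.png");x0,y0,x1,y1=box
    g=cv2.resize(im[y0:y1,x0:x1].max(2),None,fx=8,fy=8,interpolation=cv2.INTER_CUBIC)
    k,l,st,ce=cv2.connectedComponentsWithStats((g<105).astype(np.uint8))
    uv=[(x0+(c[0]+.5)/8-.5,y0+(c[1]+.5)/8-.5) for c,s in zip(ce[1:],st[1:]) if 60<s[4]<1200]
    # projective grid indices from corners
    H=cv2.getAffineTransform(np.float32([c00,c30,c04]),np.float32([[0,0],[3,0],[0,4]]))
    out={}
    for u in uv:
        f=H@[*u,1];i=np.round(f).astype(int)
        if (i>=0).all() and i[0]<4 and i[1]<5 and abs(f-i).max()<.4: out[tuple(i)]=u
    return out
A=chips("top",(277,175,322,218),tc(455,135),tc(536,125),tc(501,283))
# index (i: down slope, j: towards -x)
B=chips("scene",(335,183,362,228),sc(271,206),sc(199,260),sc(278,96))
ks=sorted(set(A)&set(B));print(len(A),len(B),len(ks))
R=[tri(A[k],B[k]) for k in ks];X=np.array([r[0] for r in R]);print("gap",max(r[1] for r in R))
M=np.c_[np.ones(len(ks)),np.array(ks)];C=np.linalg.lstsq(M,X,rcond=None)[0]
c=C[0]+1.5*C[1]+2*C[2];up=-C[1];xx=-C[2];print("rms",(M@C-X).std())
print("chip centre",c,"pitch",np.linalg.norm(up),np.linalg.norm(xx),"tilt",np.degrees(np.arctan2(np.hypot(*up[:2]),up[2])),"x dir",np.degrees(np.arctan2(xx[1],xx[0])),xx[2],"up yaw",np.degrees(np.arctan2(-up[0],up[1])),
 "perp",np.dot(up,xx)/np.linalg.norm(up)/np.linalg.norm(xx))
b=[onz("top",tc(*p),12)[:2] for p in((520,360),(728,295),(655,78))]
print("base",np.round(b,1),np.linalg.norm(b[0]-b[1]),np.linalg.norm(b[1]-b[2]))
e=[onz("top",tc(*p),89.5)[:2] for p in((632,80),(698,282))]
for s,lab in((b[2]-b[1],'base'),(e[0]-e[1],'wing')):print(lab,"yaw",np.degrees(np.arctan2(s[1],s[0])),np.linalg.norm(s))
print("wing edge mid",(e[0]+e[1])/2)
st=np.array([onz("top",tc(*p),12)[:2] for p in((55,352),(238,322),(252,440),(68,468))])
print("stand",st.mean(0),np.linalg.norm(st-np.roll(st,-1,0),axis=1))
d=st[1]-st[0]+st[2]-st[3];print("stand yaw",np.degrees(np.arctan2(d[1],d[0])))
h=onz("top",tc(52,405),49);t=onz("top",tc(292,375),49);d=t-h
print("probe",h,t,"len",np.linalg.norm(d),"yaw",np.degrees(np.arctan2(d[1],d[0])),"ctr",h+d/3)
print("tip tri",tri(tc(292,375),sc(483,167)))
# panel top corners triangulated
for a,s in(((403,97),(306,227)),((475,342),(310,45))): print("corner",tri(tc(*a),sc(*s)))
E
```

```text
20 20 20
gap 1.554976403192396
rms 0.15315426515108338
chip centre [554.92505957  62.39205026  84.04233013] pitch 24.10663757696553 21.04746259983621 tilt 35.06597722867915 x dir 17.93797637280414 -0.09813996655424084 up yaw 17.64517360280714 perp -0.0008804913817441674
base [[468.5  68.6]
 [506.3 -53.6]
 [635.  -11. ]] 127.90976511271039 135.6106384231145
base yaw 18.32230087570776 135.6106384231145
wing yaw 17.878634295989844 117.88581464602751
wing edge mid [566.09068224 -18.10659275]
stand [448.15241701 284.77037954] [109.68397113  69.8539693  109.60307685  68.66439339]
stand yaw -81.172294004393
probe [442.89712301 332.84146915  49.        ] [459.71031184 195.43658342  49.        ] len 138.4297148045784 yaw -83.02383114523455 ctr [448.50151929 287.03984057  49.        ]
tip tri (array([459.851292  , 196.00521506,  44.7263893 ]), np.float64(0.610381621814901))
corner (array([607.31158099, 121.90076005, 129.92666123]), np.float64(1.2839063329822544))
corner (array([476.79335602,  80.39588508, 134.22905664]), np.float64(2.4048787383139434))
```

Checks agree: chip-plane tilt is 35.07° (35° expected), yaw is about 17.9°, chip pattern centre z is 84.0 mm, base corners give about 128 × 136 mm, and the stand measures 110 × 70 mm. The panel sits about 14 mm towards +x of the rest's middle. Next I'll check IK for all waypoints.

```bash
cat > geo.py <<'E'
import numpy as np
from scipy.spatial.transform import Rotation as Rn
from station import env,set_gripper,viewer,workorder
yaw=np.radians(17.9); c,s=np.cos(yaw),np.sin(yaw)
RR=np.array([[c,-s,0],[s,c,0],[0,0,1]]); O=RR@[533.1,-143.9,0]
def panel_tcp(x,y,z,th,flip,along=118):   # panel centre in rest frame + lean -> TCP pose
    th=np.radians(th);u=np.array([0,np.sin(th),np.cos(th)]);n=np.array([0,-np.cos(th),np.sin(th)])
    tz=-u;ty=n*flip;R=RR@np.c_[np.cross(ty,tz),ty,tz]
    return O+RR@(np.array([x,y,z])+along*u),Rn.from_matrix(R).as_quat()
def probe_tcp(tip,d,flip):   # tip position, probe direction (world) -> TCP; handle centre at the grasp point
    d=d/np.linalg.norm(d);tz=np.array([0,0,-1.])-d*(-d[2]);tz/=np.linalg.norm(tz)
    tx=d*flip;R=np.c_[tx,np.cross(tz,tx),tz]
    return tip-90*d-61*tz,Rn.from_matrix(R).as_quat()
pd0=np.array([np.cos(np.radians(-82)),np.sin(np.radians(-82)),0])
PC=np.array([447.5,285.3,49]); TIP0=PC+90*pd0
SEAT=(35.27,83.1)
def pad(x,px=0,off=0,tilt=35):  # approach pose of the pad at panel x; panel shifted px; off = distance along the normal
    t=np.radians(tilt);n=np.array([0,np.cos(np.radians(35)),np.sin(np.radians(35))])
    return O+RR@(np.array([x+px,-SEAT[0],SEAT[1]])+(3+off)*n),RR@np.array([0,-np.cos(t),-np.sin(t)])
E
python3 - <<'E'
from geo import *
np.set_printoptions(precision=2,suppress=True)
for f in(1,-1):
    for n,a in(("A0",(14,SEAT[0]+35,SEAT[1]+49,35)),("A",(14,*SEAT,35)),("A1",(14,SEAT[0],SEAT[1]+60,35)),("M",(7,0,152,0)),("C1",(0,-SEAT[0],SEAT[1]+60,-35)),("C",(0,-SEAT[0],SEAT[1],-35))):
        p,q=panel_tcp(*a,f);print(f,n,p,env.ik(p,q))
    for n,(t,d) in(("pick",(TIP0,pd0)),("up",(TIP0+[0,0,90],pd0)),("r0",pad(-38,0,40)),("r",pad(-38)),("s0",pad(38,0,40)),("s",pad(38)),("s25",pad(38,0,0,25))):
        p,q=probe_tcp(t,d,f);print(f,n,p,env.ik(p,q))
E
```

```text
1 A0 [522.45 162.49 228.76] [ 0.52  0.49  1.85 -0.7   1.07  2.2 ]
1 A [533.2  129.19 179.76] [ 0.46  0.56  1.88 -0.77  0.96  2.25]
1 A1 [533.2  129.19 239.76] [ 0.46  0.47  1.86 -0.71  1.05  2.15]
1 M [558.18  29.07 270.  ] [ 0.03  0.37  1.8  -0.    0.97  1.29]
1 C1 [583.17 -71.05 239.76] [-0.32  0.59  1.63  0.49  1.35  0.72]
1 C [583.17 -71.05 179.76] [-0.32  0.67  1.65  0.51  1.26  0.67]
1 pick [447.5 285.3 110. ] None
1 up [447.5 285.3 200. ] None
1 r0 [503.47  52.05 209.35] [-0.16  0.51  1.88  0.6   1.14  2.31]
1 r [513.54  20.87 186.41] [-0.21  0.56  1.85  0.58  1.13  2.26]
1 s0 [575.79  75.41 209.35] [-0.1   0.59  1.72  0.6   1.18  2.39]
1 s [585.86  44.23 186.41] [-0.15  0.64  1.7   0.59  1.18  2.35]
1 s25 [580.62  60.46 178.14] [-0.07  0.6   1.74  0.47  1.03  2.46]
-1 A0 [522.45 162.49 228.76] [ 0.52  0.49  1.85 -0.7   1.07 -0.94]
-1 A [533.2  129.19 179.76] [ 0.46  0.56  1.88 -0.77  0.96 -0.89]
-1 A1 [533.2  129.19 239.76] [ 0.46  0.47  1.86 -0.71  1.05 -0.99]
-1 M [558.18  29.07 270.  ] [ 0.03  0.37  1.8  -0.    0.97 -1.85]
-1 C1 [583.17 -71.05 239.76] [-0.32  0.59  1.63  0.49  1.35 -2.42]
-1 C [583.17 -71.05 179.76] [-0.32  0.67  1.65  0.51  1.26 -2.47]
-1 pick [447.5 285.3 110. ] [ 0.55  0.59  1.93 -0.    0.62  0.41]
-1 up [447.5 285.3 200. ] [ 0.55  0.43  1.91 -0.    0.8   0.41]
-1 r0 [503.47  52.05 209.35] [-0.16  0.51  1.88  0.6   1.14 -0.83]
-1 r [513.54  20.87 186.41] [-0.21  0.56  1.85  0.58  1.13 -0.88]
-1 s0 [575.79  75.41 209.35] [-0.1   0.59  1.72  0.6   1.18 -0.75]
-1 s [585.86  44.23 186.41] [-0.15  0.64  1.7   0.59  1.18 -0.79]
-1 s25 [580.62  60.46 178.14] [-0.07  0.6   1.74  0.47  1.03 -0.68]
```

Run:
```python
from geo import *
set_gripper(60)
p,q=panel_tcp(14,*SEAT,35,1,118+110); p=p+[0,0,30]
env.reach(p,q); env.move_l(panel_tcp(14,*SEAT,35,1,118+40)[0],rate=150)
hit=env.move_l(panel_tcp(14,*SEAT,35,1)[0],rate=60,f_stop=8); print("hit",hit)
s0=env.read_state();set_gripper(0);s=env.read_state();print(s["width"],s["grip_force"],s["force"]-s0["force"] if hasattr(s["force"],"shape") else (s0["force"],s["force"]),s["time_s"])
env.move_l(panel_tcp(14,SEAT[0],SEAT[1]+60,35,1)[0],rate=80)
s=env.read_state();print(s["width"],s["grip_force"],s["tool_pos"],s["time_s"])
import cv2
a=viewer.camera("scene")[130:260,280:450];b=viewer.camera("top")[140:240,240:380]
cv2.imwrite("pics/lift.png",np.vstack([cv2.resize(a,(523,400)),cv2.resize(b,(523,200*523//280))])[:600])
```

```text
hit False
9.633757999181046 30.00007688999176 [ 0.22343926  2.31958983 -0.59764277] 5.9167
9.86707202536733 29.999756813049316 [532.93803759 129.09662469 239.48572457] 6.8167
```

View pics/lift.png

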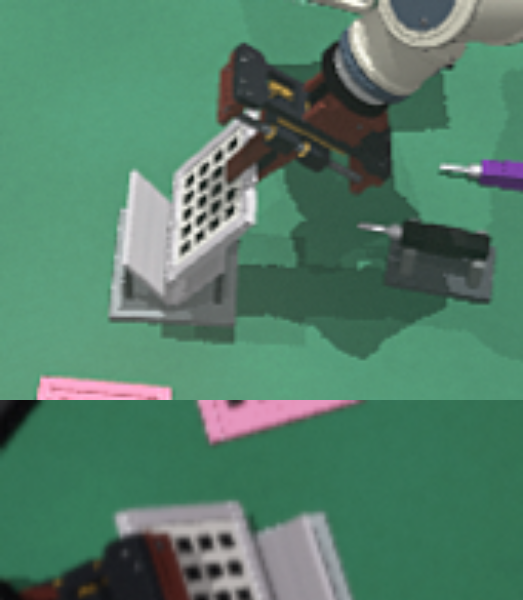

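The panel is held square by its top edge and lifted clear of the rest. Now I'll turn it over and lower it.

Run:
```python
from geo import *
import cv2
np.set_printoptions(precision=1,suppress=True)
for a in((7,0,152,0),(0,-SEAT[0],SEAT[1]+60,-35)):
    p,q=panel_tcp(*a,1); env.move_l(p,q,rate=70)
env.move_l(panel_tcp(0,-SEAT[0],SEAT[1]+8,-35,1)[0],rate=80)
f0=np.array(env.read_state()["force"])
hit=env.move_l(panel_tcp(0,-SEAT[0],SEAT[1]-3,-35,1)[0],rate=12,f_stop=3)
s=env.read_state();print(hit,s["tool_pos"],panel_tcp(0,-SEAT[0],SEAT[1],-35,1)[0],np.array(s["force"])-f0,s["width"],s["time_s"])
a=viewer.camera("scene")[130:260,280:450]
cv2.imwrite("pics/placed.png",cv2.resize(a,(680,520)))
```

```text
True [582.9 -70.6 179.2] [583.2 -71.1 179.8] [-0.2  0.7  4.8] 9.929746630793666 11.7667
```

View pics/placed.png

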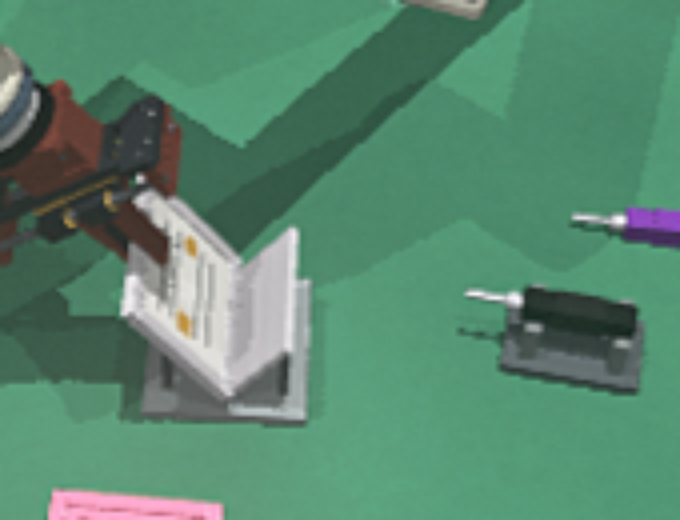

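The panel is down, with contact 0.6 mm from the expected height and the pad face showing. I'll release, back off, and triangulate the brass pads.

Run:
```python
from geo import *
from vis import *
np.set_printoptions(precision=1,suppress=True)
set_gripper(60)
env.move_l(panel_tcp(0,-SEAT[0],SEAT[1],-35,1,118+70)[0],rate=120)
p,q=probe_tcp(TIP0+[0,0,60],pd0,-1)
env.reach(O+RR@[-60,-60,330],q); env.reach(p+[0,0,80],q); print(env.read_state()["time_s"])
im={n:viewer.camera(n) for n in("scene","top")}
for n in im: cv2.imwrite(f"pics/{n}1.png",im[n])
def golds(n,box):
    x0,y0,x1,y1=box;g=cv2.resize(im[n][y0:y1,x0:x1],None,fx=8,fy=8,interpolation=cv2.INTER_CUBIC)
    hsv=cv2.cvtColor(g,cv2.COLOR_BGR2HSV);m=((hsv[...,0]>8)&(hsv[...,0]<32)&(hsv[...,1]>90)&(hsv[...,2]>90)).astype(np.uint8)
    k,l,st,ce=cv2.connectedComponentsWithStats(m);o=np.argsort(-st[1:,4])[:2]+1
    print(n,st[o,4]);return sorted([(x0+(ce[i][0]+.5)/8-.5,y0+(ce[i][1]+.5)/8-.5) for i in o],key=lambda u:u[1])
a=golds("top",(270,160,350,235)); b=golds("scene",(300,170,370,245))
sq,rd=a; rd2,sq2=b    # top: small row = +x (square); scene: small row = -x (round)
for nm,u,v,x in(("round",rd,rd2,-38),("square",sq,sq2,38)):
    X,g=tri(u,v);print(nm,"rest frame",RR.T@(X-O),"expected",RR.T@(pad(x)[0]-O),"gap",g)
c=cv2.resize(im["top"][155:265,195:355],(800,550));cv2.imwrite("pics/top1c.png",c)
```

```text
15.6917
top [1465 1079]
scene [812 600]
round rest frame [-38.1 -32.6  83.8] expected [-38.  -32.8  84.8] gap 1.3147864398304652
square rest frame [ 38.1 -32.8  84.1] expected [ 38.  -32.8  84.8] gap 1.2805983446700835
```

View pics/top1c.png

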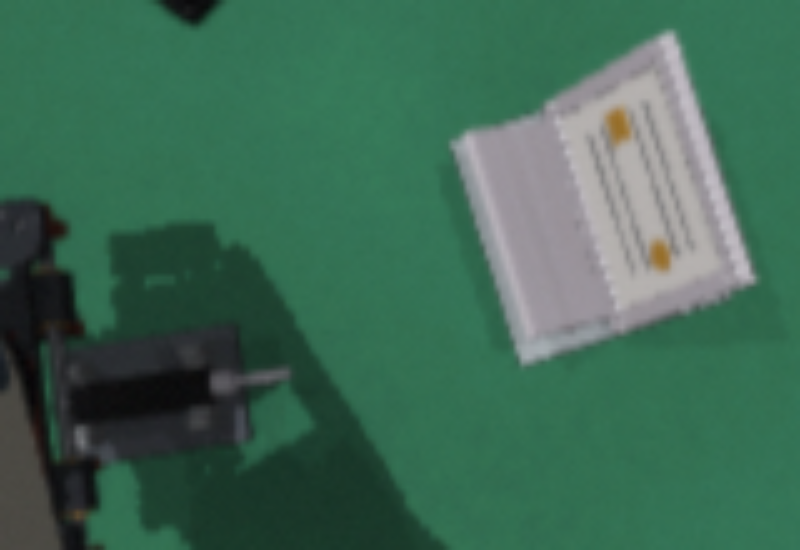

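The panel is seated; both pads are within 1 mm of expectation. Round pad is at (660,255) in the crop and the square one at (619,126). Now I'll pick up the probe.

Run:
```python
from geo import *
from vis import *
np.set_printoptions(precision=1,suppress=True)
set_gripper(45)
p,q=probe_tcp(TIP0,pd0,-1)
env.move_l(p+[0,0,40],q,rate=150); hit=env.move_l(p,rate=60,f_stop=6);print("hit",hit)
f0=np.array(env.read_state()["force"]);set_gripper(0);s=env.read_state();print(s["width"],s["grip_force"],np.array(s["force"])-f0)
env.move_l(p+[0,0,100],rate=100)
t,d=pad(-38,0,60);pp,qq=probe_tcp(t,d,-1)
env.move_l(pp+[0,0,40],qq,rate=120);env.move_l(probe_tcp(*pad(-38,0,25),-1)[0],rate=100);s=env.read_state();print(s["width"],s["time_s"])
im={n:viewer.camera(n) for n in("scene","top")}
for n in im: cv2.imwrite(f"pics/{n}2.png",im[n])
a=cv2.resize(im["scene"][170:245,295:375],None,fx=5,fy=5,interpolation=cv2.INTER_CUBIC)
b=cv2.resize(im["top"][165:240,275:355],None,fx=5,fy=5,interpolation=cv2.INTER_CUBIC)
cv2.imwrite("pics/near.png",np.hstack([a,b]))
def proj(n,X):
    P_=P[n];T=np.array(P_["pose"]);x=T[:3,:3].T@(X-T[:3,3]);return np.array([P_["cx"]+P_["fx"]*x[0]/-x[2],P_["cy"]+P_["fy"]*x[1]/x[2]])
X=pad(-38,0,25)[0];print("expected tip in crops",(proj("scene",X)-[295,170])*5,(proj("top",X)-[275,165])*5+[400,0])
```

```text
hit False
21.743264101108522 29.998846650123596 [ 0.9 -1.   2.7]
21.395719941002458 22.4
expected tip in crops [194.6  92.4] [623.1 212.5]
```

View pics/near.png

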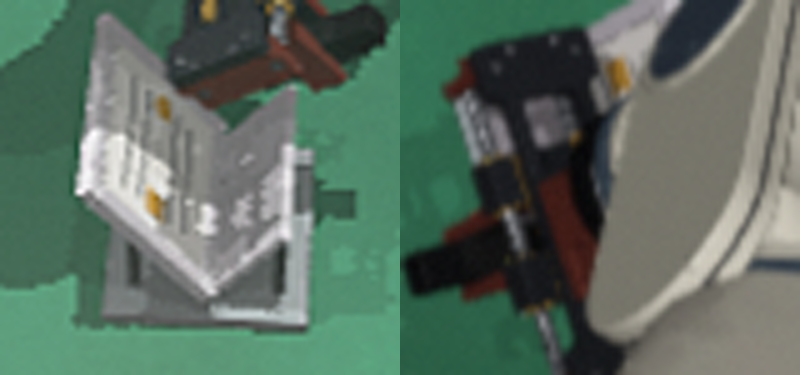

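The probe is held. The rear of the handle shows at (380,20) and the pin is hidden behind the gripper, near the expected (194,92), next to the round pad at (165,107). Touching down under force watch will confirm the contact position.

Run:
```python
from geo import *
from vis import *
np.set_printoptions(precision=1,suppress=True)
def proj(n,X):
    P_=P[n];T=np.array(P_["pose"]);x=T[:3,:3].T@(X-T[:3,3]);return np.array([P_["cx"]+P_["fx"]*x[0]/-x[2],P_["cy"]+P_["fy"]*x[1]/x[2]])
t,d=pad(-38,0,25);r=t-135*d;print("rear exp crops",(proj("scene",r)-[295,170])*5,(proj("top",r)-[275,165])*5+[400,0])
f0=np.array(env.read_state()["force"])
env.move_l(probe_tcp(*pad(-38,0,6),-1)[0],rate=40)
hit=env.move_l(probe_tcp(*pad(-38,0,-7),-1)[0],rate=8,f_stop=2.5)
env.hold(.3);s=env.read_state()
off=(s["tool_pos"]-probe_tcp(*pad(-38),-1)[0])
print(hit,"offset in rest frame",RR.T@off,np.array(s["force"])-f0,s["time_s"],s["width"])
im=viewer.camera("scene");cv2.imwrite("pics/touch1.png",cv2.resize(im[170:245,295:375],None,fx=6,fy=6,interpolation=cv2.INTER_CUBIC))
```

```text
rear exp crops [378.4  20.1] [410.4 270.9]
True offset in rest frame [-0.3  0.2 -0.6] [0.4 2.  2.6] 24.325 21.714553251904384
```

View pics/touch1.png

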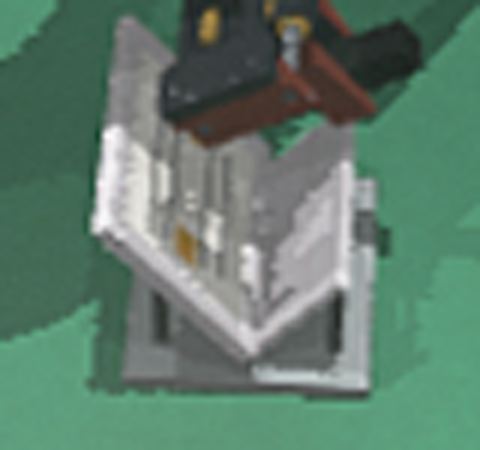

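The round pad was touched with about 3.3 N, within 1 mm of the predicted point, and the handle's rear end matches the expected position. Next: the square pad, then lay the probe back.

Run:
```python
from geo import *
from vis import *
np.set_printoptions(precision=1,suppress=True)
env.move_l(probe_tcp(*pad(-38,0,30),-1)[0],rate=80)
env.move_l(probe_tcp(*pad(38,0,30),-1)[0],rate=80); env.hold(.2)
f0=np.array(env.read_state()["force"])
env.move_l(probe_tcp(*pad(38,0,6),-1)[0],rate=40)
hit=env.move_l(probe_tcp(*pad(38,0,-7),-1)[0],rate=8,f_stop=2.5)
env.hold(.4);s=env.read_state()
print(hit,RR.T@(s["tool_pos"]-probe_tcp(*pad(38),-1)[0]),np.array(s["force"])-f0,s["time_s"])
t,d=pad(38,0,60);pp=probe_tcp(t,d,-1)[0]
env.move_l(pp,rate=100);env.move_l(pp+[0,0,40],rate=100)
p,q=probe_tcp(TIP0,pd0,-1)
env.move_l(p+[0,0,100],q,rate=120);env.move_l(p+[0,0,12],rate=100);env.hold(.2)
hit=env.move_l(p+[0,0,-2],rate=15,f_stop=3);s=env.read_state();print(hit,s["tool_pos"]-p,s["width"])
set_gripper(45);env.move_l(p+[0,0,120],rate=100)
q0=[-1.185,.423,1.63,0,1.089,-.019];j=list(s["qpos"]);
env.reach(p+[-60,60,200],q);print(env.read_state()["time_s"])
for n,bx in(("scene",(170,245,295,445)),("top",(155,265,195,355))):
    im=viewer.camera(n);cv2.imwrite(f"pics/{n}3.png",im)
a=cv2.imread("pics/scene3.png")[170:240,300:450];b=cv2.imread("pics/top3.png")[160:215+50,195:345]
cv2.imwrite("pics/end.png",np.vstack([cv2.resize(a,None,fx=3.4,fy=3.4),cv2.resize(b,None,fx=3.4,fy=3.4)])[:600])
```

```text
True [-0.4  0.2 -0.7] [-0.5  1.2  3.9] 28.2583
True [-0.1 -0.   0.3] 21.93263766664004
36.1167
```

View pics/end.png

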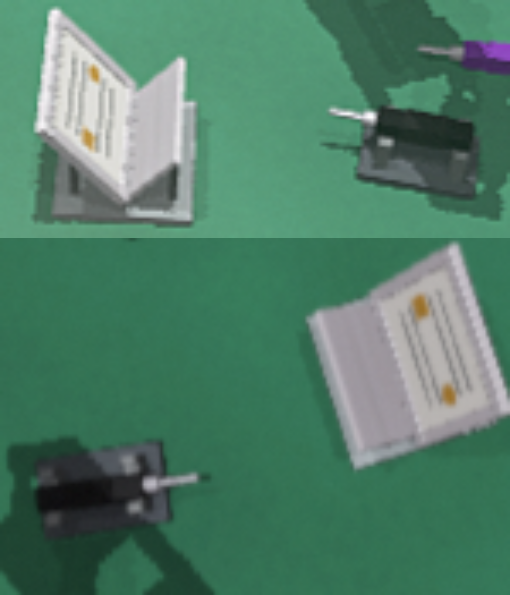

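The panel is still seated with both pads showing, at (420,305) and (448,395). The probe lies in its saddles, tip at (195,478), and the robot is clear of everything.

```bash
python3 -c "
from station import workorder
print(workorder.sign_off())"
```

```text
the job is handed in; nothing more can be done
None
```

The job is handed in: the panel is turned over and seated on the -y wing with its pad face showing, the round and then the square pad were each touched with about 3–4 N, and the probe is back in its stand, at about 36 s of the 67 s allowed; the sign-off gave no verdict.

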